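# Lock a printing block in the proofing bed

### The arm

A 6-joint arm with a two-finger parallel gripper is mounted at the origin on the work surface. World frame = base frame: x ahead of the robot, y to its left, z up, the work surface at z = 0. Lengths are in mm, angles in rad, forces in N, time in s.
With the tool pointing down it reaches from about 275 to 1000 mm from the base axis. Payload 8.4 kg.
Tool frame: the origin (TCP) lies midway between the tips of the shut fingers; the grasp point (between the pads) lies 19 mm behind it; z points along the fingers, y is the line along which they close (so a half turn about z gives the same grasp; the last joint's range is limited). The gripper opens to 85 mm and grips with 20 to 120 N. Pads are 22 mm wide; open, the fingers measure 114 mm over their backs; the gripper's body (76 mm by 85 mm) begins 54 mm behind the grasp point. The pads swing forward as they close: fully open they stand 13 mm farther back than shut.
Start: joints at [-1.309, 0.353, 1.633, -0, 1.155, -0.002], TCP at [162.968, -603.382, 231.281] pointing down, gripper open.
Joint ranges: [-2.63, 2.63], [-0.92, 2.1], [0.06, 2.66], [-1.3, 4.44], [0, 2.69], [-3.02, 3.02]. Speed limits (rad/s): [2.22, 2.22, 2.79, 3.14, 3.14, 3.14].

### API

Orientations are given as [roll, pitch, yaw] about the fixed x, y, z axes, in that order (R = Rz(yaw) Ry(pitch) Rx(roll)).
In Python, from rig import r, imaging gives the robot as it stands. The module is installed in compiled form; this text tells all that it offers.
- The arm moves only by the tool arm_command, never from a script. Its argument "deltas" is a list of rows, each an object of numbers: "hand": the finger opening in mm, from 0 to 85.4; "tx", "ty", "tz": the shift along the tool's x, y, z in mm; "wx", "wy", "wz": the turn, a rotation vector about the tool's x, y, z in rad. A call has 1 to 8 rows; each row shifts and turns the commanded pose from where the row before left it, along the tool's axes as they then stand; what a row does not reach is not made up. A row lasts 1/8 s, in which the tool goes at most 62.5 mm and 10.7 degrees, less where a joint would pass 70% of its speed; a pose out of reach is approached as far as the arm can. A call with a gripper value outside its range is refused whole. The fingers move at their own pace and stop on an object; "squeeze" is the grip in N (left out, the last holds). Time passes only in rows, so rows that do not move let the fingers close. It gives the time, the measured TCP pose, the force, the opening and the grip force at its end, in the units of the state.
- r.sense(): the state, without advancing time (a new reading comes with each control period).
- imaging.grab_frame(name): name is "scene" or "side" or "wrist"; returns a dict with "image" (384x512x3 uint8, red, green, blue), "mtx" (3x3 intrinsics, pixels), "world_to_cam" (4x4, takes a point from world to camera coordinates). Camera axes: x right, y up, looking along -z (the intrinsics and any distortion apply to the point x, -y, -z); pixel columns grow to the right and rows downward; lengths in mm; the calibration is good to about 2 mm. A picture is of the moment at which its call begins. There is no depth.
- r.sign_off(): hands the job in; it is judged then, once.
The state is a dict: "clock": time; "qpos": joint angles; "qvel": joint speeds; "joint_efforts": joint torques, N m; "eef_pos": TCP position; "tcp_rot": TCP orientation; "contact_force": force on the tool from outside, world axes, zero at the start; "wrist_torque": the same for the moment, N m; "opening": opening from 0.0 (shut) to 1.0 (fully open); "grasp_force": force on a finger pad.
Only numpy, scipy, OpenCV 4.12 (cv2) and the standard library are available. Lean on these libraries where they do the work, as an engineer would, in place of code of your own. Each camera call takes 0.05 s, during which the arm holds its last target. There are 200 camera calls.

### The job

Push the copper-faced printing block across the steel bed until its long side lies flush against the green side rail, then push the red clamp lever past its dead point until it snaps into lock and holds the block tight against the green head wall. Only push: the block must stay flat on the bed and not be lifted, and the other things on the bed and table must be left where they are. Finish with the hand clear.

Things in the scene. Friction and masses are not known exactly. Their poses are not given: they have to be found in the camera images.
- bed: Steel lock-up bed fixed to the table: plate 270 x 260 mm, 10 mm thick; origin on the table surface at its working centre, z up, upper face at z = 10 mm. In its frame: green rail at +x, green head wall at +y, open at -x, toggle clamp at the -y end. Locked block: centre at x = 0, y = +35 mm.
- rail (a point): Middle of the top edge of the side rail's inner face, the face at bed x = +35 mm. The rail is green, 20 mm high above the plate, and runs along the bed's y from -20 to +96 mm.
- head (a point): Middle of the top edge of the head wall's inner face, the face at bed y = +80 mm. The wall is green, 20 mm high above the plate, and runs along the bed's x from -115 to +50 mm.
- block_center (a point): Centre (half-way up) of the printing block: wood with an engraved copper face, 70 (its x) x 90 (its y) x 23 mm high, about 0.3 kg, loose, flat on the bed, nearly square to it. It starts 30 to 55 mm from the rail with a few mm of play to the head wall and the foot; the lock pushes it the last millimetres to the head wall.
- pivot (a point): Point on the vertical axis of the clamp lever, at the height of the handle's centre line, 50 mm above the table. In the bed's frame it is at x = 0, y = -119 mm.
- grip (a point): Point on the centre line of the red round handle of the clamp lever, 80 mm from its axis, 50 mm above the table. The lever is level and swings in the horizontal plane; the handle is 20 mm thick, from 45 to 110 mm from the axis. Under it, over 40 mm from the axis, is only the plate or the table.
- lever (a joint): Lever angle (rad), anticlockwise seen from above. 0 = open: handle along the bed's -x (0.08 rad towards +y). It grows as the handle swings towards the bed's -y. A spring drives it back to 0 before the dead point at about 1.35; beyond, it snaps by itself to the stop at 1.70: locked, handle along the bed's -y. Takes under 6 N at the grip point.
- furniture: dark wooden spacing bar, 22 x 90 x 18 mm, loose on the bed beyond the rail; origin at centre of underside; bystander
- ink_pot: small black ink pot, 44 mm across, 35 mm high, loose on the bed beyond the rail; origin at centre of underside; bystander
- ink_tin: ink tin with a blue band, 80 mm across, 70 mm high, on the table; origin at centre of underside; bystander
- brayer: hand ink roller with a black 110 mm roller and wooden handle, about 180 mm long, 38 mm high; origin on the table under the middle; bystander
- stick: steel composing stick with brass slide, 55 x 240 x 23 mm; origin at centre of underside; bystander
- key: T-shaped lock-up key with a brass crossbar, 80 x 100 x 12 mm; origin on the table under its shaft; bystander
- proofs: flat cardboard box, 150 x 110 x 30 mm; origin at centre of underside; bystander
- foot: rubber foot of the clamp, 44 mm wide, that presses on the block's end; origin beneath the clamp's moving pin on the table surface, its pressing face 40 mm ahead of it along the bed's +y
- block: the printing block itself, origin at the centre of its underside (see its centre point)
Not all that is in view belongs to the job. There is more than one size of the block; the job needs the smallest.

How it is judged (in metres and radians):
On the way, in this order (a step that is already met when the one before it is completed fails the run):
1. the block lies flush against the side rail, the lever still unlocked (x of block_center in the frame of bed between -0.003 and 0.003 m and angle between the x axis of block_center and the x axis of bed, either way round below 0.05 rad and value of joint lever below 1 rad), for 0.1 s.
2. the lever has snapped past its dead point into lock (value of joint lever above 1.6 rad), for 0.2 s.
At the end, for the whole second after the job is handed in: The block lies flat on the bed, its long side within 3 mm of flush with the side rail and square to it within 0.05 rad, its end within 3 mm of the head wall and pressed by the clamp foot with over 1 N, at rest; the lever is in lock (angle over 1.6 rad) (x of block_center in the frame of bed between -0.003 and 0.003 m and angle between the x axis of block_center and the x axis of bed, either way round below 0.05 rad and y of block_center in the frame of bed above 0.032 m and height (world z) of block_center below 0.025 m and value of joint lever above 1.6 rad and contact force between foot and block above 1 N and linear speed of block below 0.01 m/s); the robot touches nothing.
It fails at once if the block is lifted or tipped off the bed (height (world z) of block_center above 0.03 m or angle between block_center's own z axis and vertical above 0.2 rad).
It fails at once if a bystander (bar, ink pot, tin, roller, composing stick, key or box) is moved more than 20 mm (distance of any of furniture, ink_pot, ink_tin, brayer, stick, key, proofs from where it was at the start of the episode above 0.02 m).
It also fails if it takes over 45 s, if anything falls off the work surface, if the arm or the gripper's body presses on something with over 40 N, if the wrist force passes 120 N, or if a joint passes its speed limit or range.

## Working session

There is one attempt and no reset: what is moved stays moved. The work goes in short steps, Python scripts to look and compute and a tool call to move; the robot and the scene stay as the last step left them, time stands still between calls to the robot, and variables do not carry over. Pictures are saved under pics/ and viewed, at most 12 in all, crops included, and the job is handed in when it is done.

Besides the shell and the picture viewer there is one more tool, called after "Call:" as name([rows], argument=value, ...), one row to a line, values as JSON. arm_command: Moves the arm, as the interface text tells. Its arguments: {"type":"object","properties":{"deltas":{"type":"array"},"squeeze":{"type":"number"}},"required":["deltas"]}

```bash
mkdir -p pics; python3 - <<'E'
from rig import r, imaging
import cv2,pickle
s=r.sense();print(s)
for n in("scene","side"):
    f=imaging.grab_frame(n);pickle.dump(f,open(f'pics/{n}.pkl','wb'))
    cv2.imwrite(f'pics/{n}.png',cv2.resize(f['image'][:,:,::-1],(800,600),interpolation=cv2.INTER_CUBIC));print(n,f['mtx'],f['world_to_cam'],[k for k in f])
E
```

```text
{'clock': 0.0, 'qpos': array([-1.30939937e+00,  3.53629853e-01,  1.63413056e+00,  1.32710096e-06,
        1.15519904e+00, -2.39839283e-03]), 'qvel': array([ 0.0001867 ,  0.00183126,  0.00133259,  0.0003251 ,  0.0001006 ,
       -0.00173506]), 'joint_efforts': array([-1.68024439e-03, -6.05258274e+01, -3.42071700e+01, -2.37599097e-04,
        9.25282395e-03, -2.36953395e-05]), 'eef_pos': array([ 162.84579843, -602.92268532,  230.57463724]), 'tcp_rot': array([-3.14022587e+00, -4.49150045e-06,  2.63794812e-01]), 'contact_force': array([ 1.26049374,  0.13176635, -0.26978853]), 'wrist_torque': array([-0.01853987, -0.00584797,  0.00902281]), 'grasp_force': 0.0, 'opening': 0.9991950808928275}
scene [[348.49126778   0.         252.84722068]
 [  0.         348.49126778 190.48498016]
 [  0.           0.           1.        ]] [[ 7.78336999e-01  6.27778547e-01  9.25267761e-03 -4.22690332e+02]
 [-3.50192202e-01  4.21851760e-01  8.36305276e-01  9.08786375e+01]
 [ 5.21111253e-01 -6.54167554e-01  5.48185985e-01 -1.38951620e+03]
 [ 0.00000000e+00  0.00000000e+00  0.00000000e+00  1.00000000e+00]] ['image', 'mtx', 'world_to_cam']
side [[445.86198423   0.         261.01817272]
 [  0.         445.86198423 187.6946923 ]
 [  0.           0.           1.        ]] [[-9.92532508e-01 -1.21151377e-01 -1.41973163e-02  5.20545074e+02]
 [ 6.32348551e-02 -6.10563140e-01  7.89439045e-01 -7.09516726e+01]
 [-1.04309985e-01  7.82646150e-01  6.13664755e-01 -1.53170013e+03]
 [ 0.00000000e+00  0.00000000e+00  0.00000000e+00  1.00000000e+00]] ['image', 'mtx', 'world_to_cam']
```

View pics/scene.png

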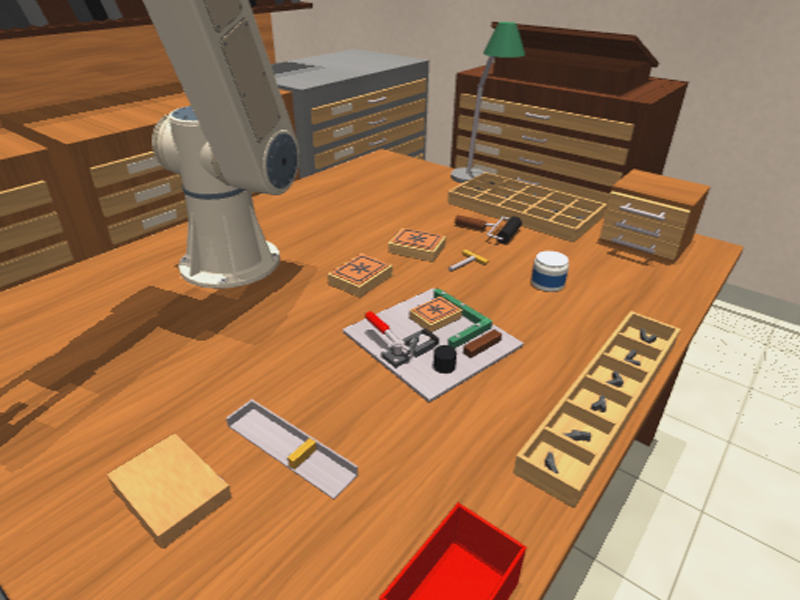

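View pics/side.png

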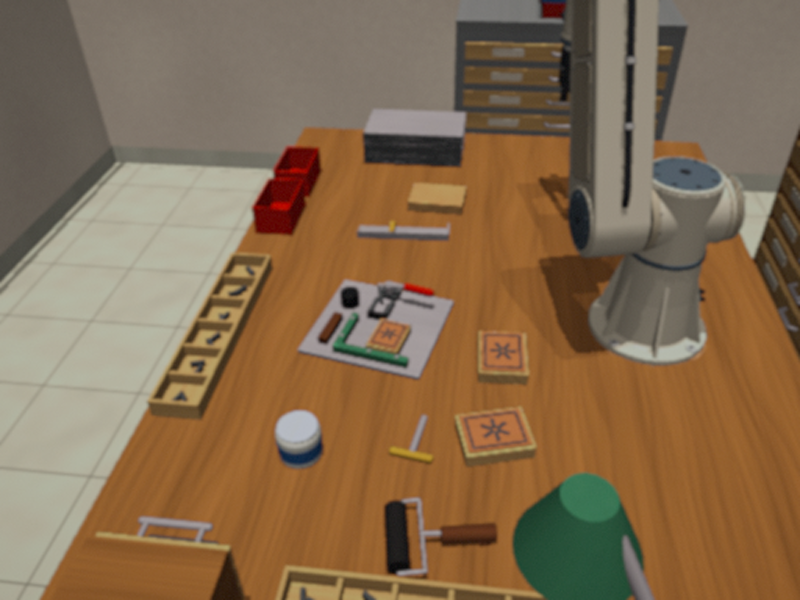

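```bash
python3 - <<'E'
import cv2,pickle
for n,(x,y,w,h) in dict(scene=(215,180,125,80),side=(185,172,112,76)).items():
    f=pickle.load(open(f'pics/{n}.pkl','rb'))['image'][y:y+h,x:x+w,::-1]
    cv2.imwrite(f'pics/{n}c.png',cv2.resize(f,None,fx=6.4 if n=='scene' else 7,fy=6.4 if n=='scene' else 7,interpolation=cv2.INTER_CUBIC))
E
```

```text
(no output)
```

View pics/scenec.png

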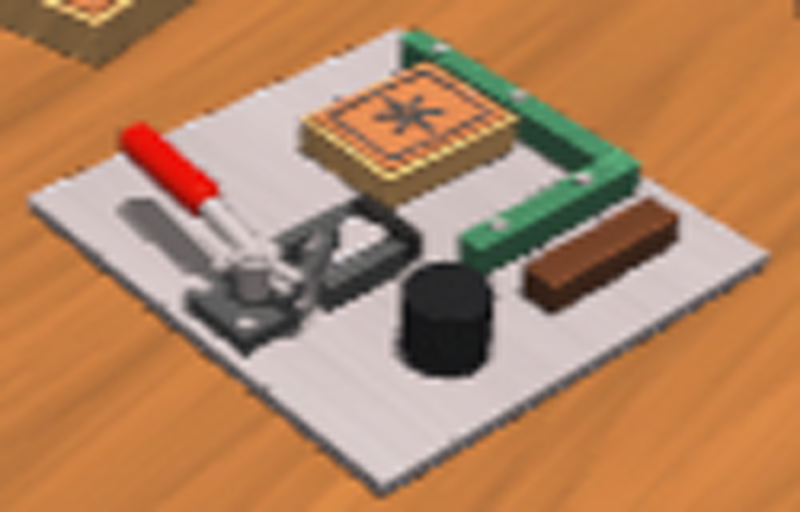

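View pics/sidec.png

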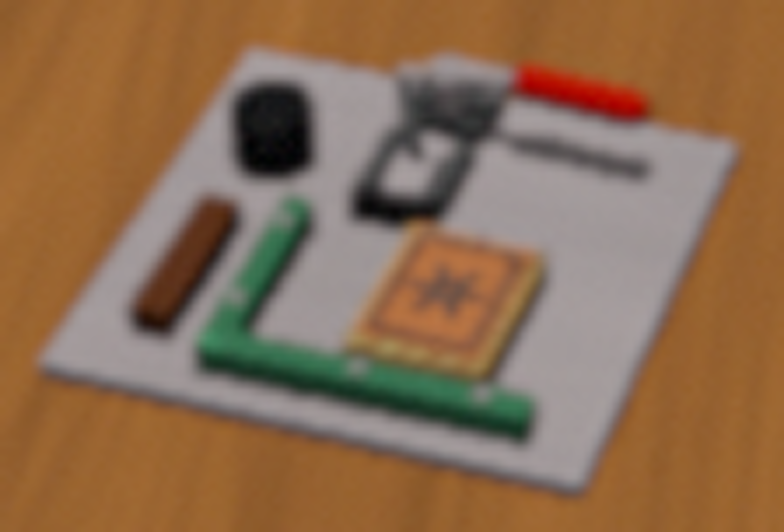

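```bash
cat >h.py <<'E'
import numpy as np,cv2,pickle
from scipy.optimize import least_squares
def proj(f,P):
    P=np.c_[np.atleast_2d(P),np.ones(len(np.atleast_2d(P)))]@f['world_to_cam'].T
    p=P[:,:3]*[1,-1,-1]@f['mtx'].T
    return p[:,:2]/p[:,2:]
def pose(v,P):
    P=np.atleast_2d(np.array(P,float)).copy();c,s=np.cos(v[2]),np.sin(v[2])
    P[:,:2]=P[:,:2]@np.array([[c,s],[-s,c]])+v[:2];return P
E
cat >fit.py <<'E'
from h import *
F={n:pickle.load(open(f'pics/{n}.pkl','rb')) for n in('scene','side')}
off=dict(scene=(215,180,6.4),side=(185,172,7))
# order plate: (-,-),(-,+),(+,+),(+,-) ; rail end, inner corner, head end
px=dict(scene=[(30,203),(400,32),(768,256),(383,488),(461,238),(590,160),(403,42)],
        side=[(742,145),(585,490),(42,372),(250,50),(308,205),(245,335),(530,395)])
bk=dict(scene=[(302,122),(428,62),(517,120),(390,178)],side=[(543,252),(487,375),(350,348),(412,222)])
U=lambda d,n:np.array(d[n])/off[n][2]+off[n][:2]
def B(v):
    pl=[(v[3]+a*135,v[4]+b*130,10) for a,b in((-1,-1),(-1,1),(1,1),(1,-1))]
    return pose(v,pl+[(35,-20,30),(35,80,30),(-115,80,30)])
def res(v): return np.concatenate([(proj(F[n],B(v))-U(px,n)).ravel() for n in F])
best=min((least_squares(res,[500,-300,y,0,-20],loss='soft_l1') for y in(0,1.5,3,-1.5)),key=lambda s:s.cost)
v=best.x;print('bed',v,best.cost,best.fun.reshape(2,-1,2).round(1).tolist())
kb=lambda w:pose(w,[(a*35,b*45,33) for a,b in((-1,-1),(-1,1),(1,1),(1,-1))])
for ns in(('scene','side'),('scene',),('side',)):
    s=least_squares(lambda w:np.concatenate([(proj(F[n],kb(w))-U(bk,n)).ravel() for n in ns]),[v[0],v[1],v[2]])
    w=s.x;c,q=np.cos(v[2]),np.sin(v[2]);d=w[:2]-v[:2]
    print('block',w,s.cost,'in bed',c*d[0]+q*d[1],-q*d[0]+c*d[1],w[2]-v[2])
print('pivot',pose(v,[(0,-119,50)]),[((proj(F[n],pose(v,[(0,-119,50)]))-off[n][:2])*off[n][2]).round() for n in F])
np.save('bed.npy',v[:3])
E
python3 fit.py
```

```text
bed [598.55698425  85.6377722    6.08305279 -12.23748657 -19.41948789] 12.936462786239773 [[[-1.0, -2.1], [-0.7, -1.8], [-0.3, -1.7], [-0.3, -1.7], [-0.7, -1.2], [1.1, -0.7], [-1.0, -1.5]], [[-1.2, -0.3], [-1.0, -0.4], [-1.4, -1.1], [-0.8, -0.2], [-0.3, -0.9], [-2.7, -0.9], [0.1, -0.0]]]
block [551.81175508 124.88324649   6.08868767] 9.73368278704285 in bed -53.61417466696838 29.169229964005375 0.005634873454614997
block [558.55081074 118.81531145   6.06756028] 0.43505205309018435 in bed -45.803328288791676 24.562128312229888 -0.015492510575148444
block [548.10865405 128.00408999   6.10337714] 0.7313233155642213 in bed -57.86378389288819 31.491608660320438 0.02032434426310381
pivot [[574.89987937 -30.98701671  50.        ]] [array([[255., 242.]]), array([[440.,  63.]])]
```

Call:
arm_command([
  {"wz":0.155},
  {"wz":0.155},
  {"wz":0.155},
  {"tx":20,"ty":-56,"tz":-10},
  {"tx":20,"ty":-56,"tz":-10},
  {"tx":20,"ty":-56,"tz":-10},
  {"tx":20,"ty":-56,"tz":-10},
  {"tx":20,"ty":-56,"tz":-10},
])

```text
schema error: expected keys hand, tx, ty, tz, wx, wy, wz
```

Call:
arm_command([
  {"tx":20,"ty":-56,"tz":-10},
  {"tx":20,"ty":-56,"tz":-10},
  {"tx":20,"ty":-56,"tz":-10},
  {"tx":20,"ty":-56,"tz":-10},
  {"tx":20,"ty":-56,"tz":-10},
  {"tx":20,"ty":-56,"tz":-10},
  {"tx":20,"ty":-56},
  {},
])

```text
schema error: expected keys hand, tx, ty, tz, wx, wy, wz
```

```bash
python3 - <<'E'
from rig import r, imaging
import cv2,pickle
s=r.sense();print(s['clock'],s['eef_pos'],s['tcp_rot'])
for n in("wrist",):
    f=imaging.grab_frame(n);pickle.dump(f,open(f'pics/{n}.pkl','wb'))
    cv2.imwrite(f'pics/{n}.png',cv2.resize(f['image'][:,:,::-1],(800,600),interpolation=cv2.INTER_CUBIC));print(n,f['mtx'],f['world_to_cam'])
E
```

```text
0.1 [ 162.8398728  -602.97956032  230.63872062] [-3.14035917e+00  4.17443413e-05  2.63788757e-01]
wrist [[308.36297463   0.         250.13912522]
 [  0.         308.36297463 192.75697199]
 [  0.           0.           1.        ]] [[ 2.61123065e-01 -9.65303702e-01 -1.87268415e-03 -6.24693870e+02]
 [ 9.20967549e-01  2.49710011e-01 -2.99104805e-01  3.86409680e+01]
 [ 2.89194604e-01  7.63784822e-02  9.54218428e-01 -3.80239527e+02]
 [ 0.00000000e+00  0.00000000e+00  0.00000000e+00  1.00000000e+00]]
```

View pics/wrist.png

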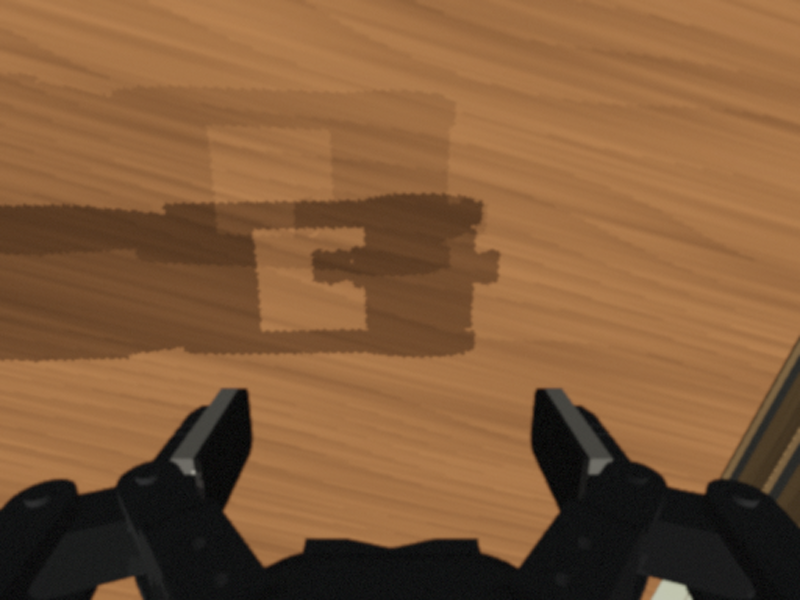

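Call:
arm_command([
  {"hand":40,"tx":0,"ty":0,"tz":0,"wx":0,"wy":0,"wz":0.155},
  {"hand":40,"tx":0,"ty":0,"tz":0,"wx":0,"wy":0,"wz":0.155},
  {"hand":40,"tx":0,"ty":0,"tz":0,"wx":0,"wy":0,"wz":0.155},
  {"hand":40,"tx":16,"ty":-55,"tz":-10,"wx":0,"wy":0,"wz":0},
  {"hand":40,"tx":16,"ty":-55,"tz":-10,"wx":0,"wy":0,"wz":0},
  {"hand":40,"tx":16,"ty":-55,"tz":-10,"wx":0,"wy":0,"wz":0},
  {"hand":40,"tx":16,"ty":-55,"tz":-10,"wx":0,"wy":0,"wz":0},
  {"hand":40,"tx":16,"ty":-55,"tz":-10,"wx":0,"wy":0,"wz":0},
])

```text
clock: 1.15
eef_pos: [296.8, -348.2, 281.5]
tcp_rot: [-3.142, -0.0, -0.202]
contact_force: [1.0, 0.5, 0.2]
opening: 0.47
grasp_force: 0.0
```

Call:
arm_command([
  {"hand":40,"tx":16,"ty":-55,"tz":-10,"wx":0,"wy":0,"wz":0},
  {"hand":40,"tx":16,"ty":-55,"tz":-10,"wx":0,"wy":0,"wz":0},
  {"hand":40,"tx":16,"ty":-55,"tz":-10,"wx":0,"wy":0,"wz":0},
  {"hand":40,"tx":16,"ty":-55,"tz":-10,"wx":0,"wy":0,"wz":0},
  {"hand":40,"tx":16,"ty":-55,"tz":-10,"wx":0,"wy":0,"wz":0},
  {"hand":40,"tx":16,"ty":-55,"tz":-10,"wx":0,"wy":0,"wz":0},
  {"hand":40,"tx":16,"ty":-55,"tz":0,"wx":0,"wy":0,"wz":0},
  {"hand":40,"tx":16,"ty":-50,"tz":0,"wx":0,"wy":0,"wz":0},
])

```text
clock: 2.15
eef_pos: [509.2, 52.8, 341.4]
tcp_rot: [-3.142, -0.0, -0.201]
contact_force: [0.0, -1.1, 0.4]
opening: 0.474
grasp_force: 0.0
```

Call:
arm_command([
  {"hand":40,"tx":0,"ty":0,"tz":0,"wx":0,"wy":0,"wz":0},
  {"hand":40,"tx":0,"ty":0,"tz":0,"wx":0,"wy":0,"wz":0},
])

```text
clock: 2.4
eef_pos: [508.2, 50.6, 340.9]
tcp_rot: [3.141, 0.001, -0.2]
contact_force: [-0.9, -0.9, -0.7]
opening: 0.464
grasp_force: 0.0
```

```bash
cat >snap.py <<'E'
from rig import r, imaging
import cv2,pickle,sys
s=r.sense();print(s['clock'],s['eef_pos'],s['tcp_rot'],s['contact_force'],s['opening'])
o=sys.argv[1];n=sys.argv[2]
f=imaging.grab_frame(n);pickle.dump(f,open(f'pics/{o}.pkl','wb'))
cv2.imwrite(f'pics/{o}.png',cv2.resize(f['image'][:,:,::-1],(800,600),interpolation=cv2.INTER_CUBIC))
E
python3 snap.py w1 wrist
```

```text
2.4 [508.20246362  50.60864674 340.86558211] [ 3.14088984e+00  1.00057382e-03 -2.00358610e-01] [-0.91301214 -0.86987102 -0.70836437] 0.4641740320542176
```

View pics/w1.png

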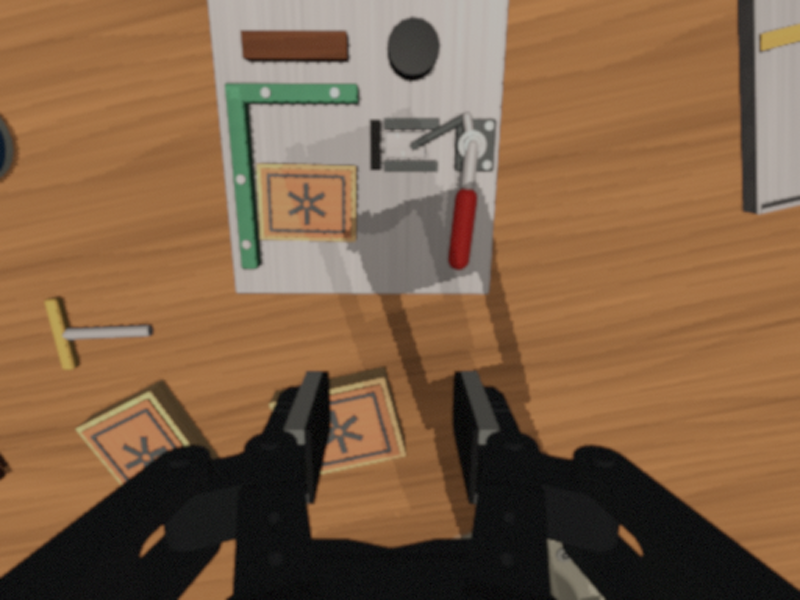

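```bash
cat >fitw.py <<'E'
from h import *
f=pickle.load(open('pics/w1.pkl','rb'));U=lambda a:(np.array(a)+.5)*.64-.5
P=[(35,-20,30),(35,80,30),(-115,80,30),(0,-119,57)]
u=[(358,103),(249,103),(258,268),(472,143)]
s=least_squares(lambda v:(proj(f,pose(v,P))-U(u)).ravel(),[598,86,-.2]);v=s.x;print('bed',v,s.fun.round(1))
kb=[(-35,-45,33),(-35,45,33),(35,45,33),(35,-45,33)]
b=[(355,241),(263,240),(258,163),(357,165)]
s=least_squares(lambda w:(proj(f,pose(w,kb))-U(b)).ravel(),v);w=s.x
c,q=np.cos(v[2]),np.sin(v[2]);d=w[:2]-v[:2]
print('block',w,s.fun.round(1),'in bed',c*d[0]+q*d[1],-q*d[0]+c*d[1],w[2]-v[2])
np.save('bed.npy',v)
h=np.array([(0,-119,50)])+110*np.array([(-np.cos(.08),np.sin(.08),0)])
print('pivot',pose(v,[(0,-119,50)]),'handle end px',proj(f,pose(v,h))/.64)
print('corner px',proj(f,pose(v,[(-147,-149,10),(-147,111,10)]))/.64)
T=np.array([508.2,50.6])-v[:2];print('TCP in bed',c*T[0]+q*T[1],-q*T[0]+c*T[1])
E
python3 fitw.py
```

```text
bed [ 5.98174048e+02  8.12778117e+01 -2.01995225e-01] [ 0.6 -0.5 -3.  -0.7  0.2  0.9  2.1  0.8]
block [ 5.53191248e+02  1.19066337e+02 -2.21029174e-01] [ 1.4  0.6 -0.9 -0.1 -0.6 -0.2  0.1 -0.1] in bed -51.64952016104588 27.995571717009742 -0.019033948475236734
pivot [[574.29974548 -35.30270858  50.        ]] handle end px [[457.79727558 268.93765801]]
corner px [[488.83950584 295.24495726]
 [235.39489874 294.75428746]]
TCP in bed -81.98999944351881 -48.105065873201674
```

Call:
arm_command([
  {"hand":40,"tx":-17,"ty":-38,"tz":30,"wx":0,"wy":0,"wz":0},
  {"hand":40,"tx":-16,"ty":-38,"tz":30,"wx":0,"wy":0,"wz":0},
  {"hand":40,"tx":0,"ty":0,"tz":60,"wx":0,"wy":0,"wz":0},
  {"hand":40,"tx":0,"ty":0,"tz":60,"wx":0,"wy":0,"wz":0},
  {"hand":40,"tx":0,"ty":0,"tz":60,"wx":0,"wy":0,"wz":0},
  {"hand":40,"tx":0,"ty":0,"tz":50,"wx":0,"wy":0,"wz":0},
  {"hand":40,"tx":0,"ty":0,"tz":25,"wx":0,"wy":0,"wz":0},
  {"hand":40,"tx":0,"ty":0,"tz":10,"wx":0,"wy":0,"wz":0},
])

```text
clock: 3.45
eef_pos: [490.6, 130.4, 15.2]
tcp_rot: [3.141, 0.002, -0.203]
contact_force: [-0.1, -0.8, -0.3]
opening: 0.467
grasp_force: 0.0
```

Call:
arm_command([
  {"hand":40,"tx":8,"ty":0,"tz":3,"wx":0,"wy":0,"wz":0},
  {"hand":40,"tx":8,"ty":0,"tz":0,"wx":0,"wy":0,"wz":0},
  {"hand":40,"tx":8,"ty":0,"tz":0,"wx":0,"wy":0,"wz":0},
  {"hand":40,"tx":8,"ty":0,"tz":0,"wx":0,"wy":0,"wz":0},
  {"hand":40,"tx":8,"ty":0,"tz":0,"wx":0,"wy":0,"wz":0},
  {"hand":40,"tx":8,"ty":0,"tz":0,"wx":0,"wy":0,"wz":0},
  {"hand":40,"tx":6,"ty":0,"tz":0,"wx":0,"wy":0,"wz":0},
  {"hand":40,"tx":0,"ty":0,"tz":0,"wx":0,"wy":0,"wz":0},
])

```text
clock: 4.45
eef_pos: [545.4, 121.0, 13.3]
tcp_rot: [-3.141, -0.001, -0.201]
contact_force: [-0.0, -0.0, 0.6]
opening: 0.472
grasp_force: 0.0
```

```bash
python3 snap.py w2 wrist
```

```text
4.45 [545.40341996 120.96940418  13.29028505] [-3.14119763e+00 -1.20122415e-03 -2.01339151e-01] [-0.03088478 -0.01262305  0.62676334] 0.4715995366519144
```

View pics/w2.png

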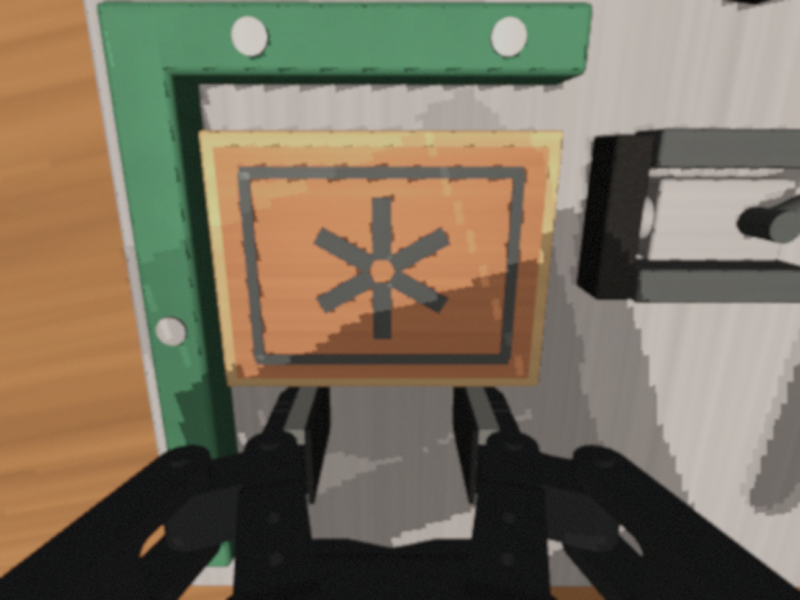

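Call:
arm_command([
  {"hand":40,"tx":4,"ty":0,"tz":0,"wx":0,"wy":0,"wz":0},
  {"hand":40,"tx":4,"ty":0,"tz":0,"wx":0,"wy":0,"wz":0},
  {"hand":40,"tx":3,"ty":0,"tz":0,"wx":0,"wy":0,"wz":0},
  {"hand":40,"tx":1,"ty":0,"tz":0,"wx":0,"wy":0,"wz":0},
  {"hand":40,"tx":1,"ty":0,"tz":0,"wx":0,"wy":0,"wz":0},
])

```text
clock: 5.12
eef_pos: [557.1, 118.4, 13.3]
tcp_rot: [3.142, 0.0, -0.201]
contact_force: [-1.9, -0.3, -0.3]
opening: 0.47
grasp_force: 0.8
```

Call:
arm_command([
  {"hand":40,"tx":1,"ty":0,"tz":0,"wx":0,"wy":0,"wz":0},
  {"hand":40,"tx":0,"ty":0,"tz":0,"wx":0,"wy":0,"wz":0},
])

```text
clock: 5.38
eef_pos: [557.8, 118.3, 13.2]
tcp_rot: [3.141, 0.001, -0.201]
contact_force: [-3.1, 1.0, 1.4]
opening: 0.469
grasp_force: 1.7
```

Call:
arm_command([
  {"hand":40,"tx":1,"ty":0,"tz":0,"wx":0,"wy":0,"wz":0},
  {"hand":40,"tx":0,"ty":0,"tz":0,"wx":0,"wy":0,"wz":0},
])

```text
clock: 5.62
eef_pos: [557.8, 118.2, 13.2]
tcp_rot: [3.141, 0.002, -0.201]
contact_force: [-6.0, 2.5, 4.7]
opening: 0.466
grasp_force: 3.7
```

Call:
arm_command([
  {"hand":40,"tx":1,"ty":0,"tz":0,"wx":0,"wy":0,"wz":0},
  {"hand":40,"tx":0,"ty":0,"tz":0,"wx":0,"wy":0,"wz":0},
])

```text
clock: 5.88
eef_pos: [557.8, 118.2, 13.2]
tcp_rot: [3.141, 0.004, -0.201]
contact_force: [-10.3, 5.6, 7.0]
opening: 0.464
grasp_force: 5.6
```

```bash
python3 snap.py w3 wrist
```

```text
5.875 [557.80638691 118.16085687  13.16002602] [ 3.14085437  0.00421393 -0.20149795] [-10.28550604   5.55437877   7.01896047] 0.4640350100279169
```

View pics/w3.png

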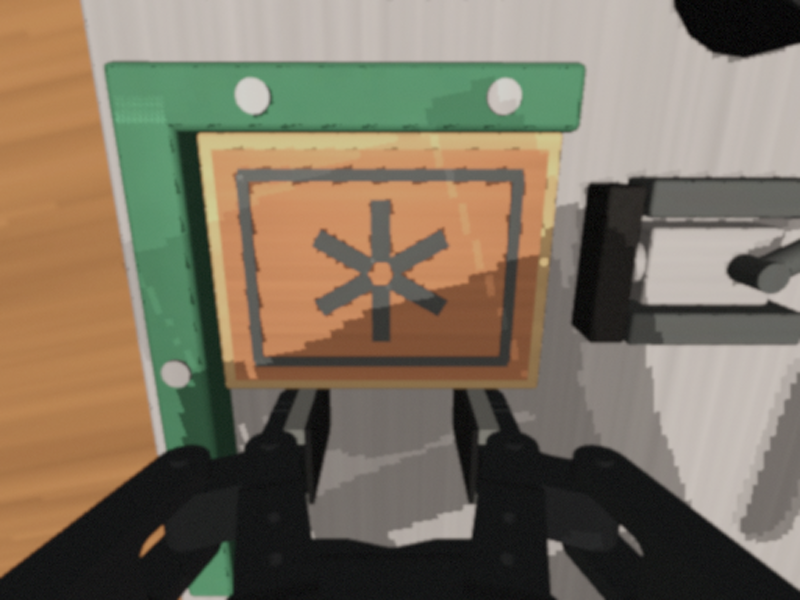

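Call:
arm_command([
  {"hand":40,"tx":-5,"ty":0,"tz":0,"wx":0,"wy":0,"wz":0},
  {"hand":40,"tx":-15,"ty":0,"tz":0,"wx":0,"wy":0,"wz":0},
  {"hand":0,"tx":-18,"ty":0,"tz":-22,"wx":0,"wy":0,"wz":0},
  {"hand":0,"tx":0,"ty":36,"tz":0,"wx":0,"wy":0,"wz":0},
  {"hand":0,"tx":0,"ty":30,"tz":0,"wx":0,"wy":0,"wz":0},
  {"hand":0,"tx":0,"ty":24,"tz":0,"wx":0,"wy":0,"wz":0},
  {"hand":0,"tx":0,"ty":18,"tz":0,"wx":0,"wy":0,"wz":0},
  {"hand":0,"tx":0,"ty":0,"tz":0,"wx":0,"wy":0,"wz":0},
])

```text
clock: 6.92
eef_pos: [500.9, 18.8, 35.3]
tcp_rot: [3.142, -0.0, -0.203]
contact_force: [-0.2, 0.5, 0.0]
opening: -0.0
grasp_force: 0.0
```

```bash
python3 snap.py w4 wrist; python3 -c "
import numpy as np
from rig import r
v=np.load('bed.npy');T=r.sense()['eef_pos'][:2]-v[:2];c,q=np.cos(v[2]),np.sin(v[2]);print(c*T[0]+q*T[1],-q*T[0]+c*T[1])"
```

```text
6.925 [500.90246512  18.8223385   35.32900183] [ 3.14155431e+00 -5.10053019e-05 -2.02716935e-01] [-0.17000285  0.47464944  0.04758094] -0.0003220867355697824
-82.51556768731005 -80.02370103243948
```

View pics/w4.png

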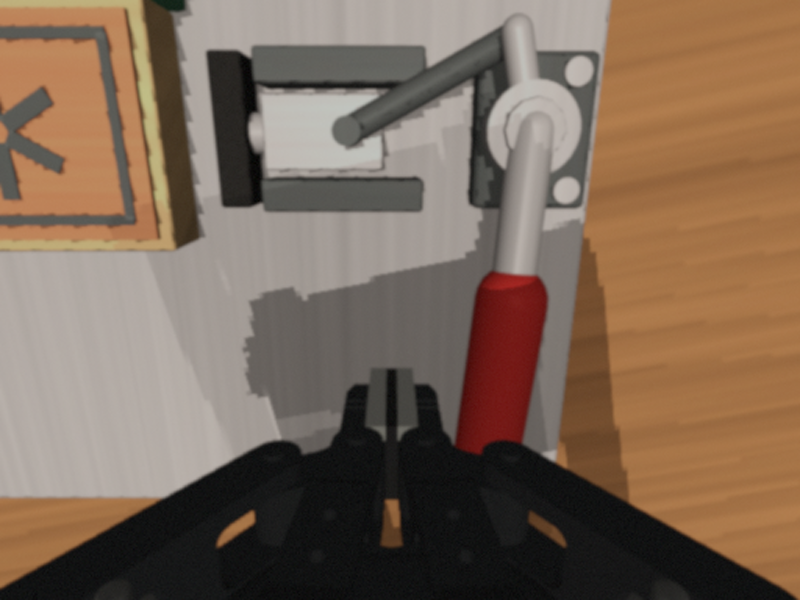

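Call:
arm_command([
  {"hand":0,"tx":0,"ty":15,"tz":0,"wx":0,"wy":0,"wz":0},
  {"hand":0,"tx":-1,"ty":16,"tz":0,"wx":0,"wy":0,"wz":0},
  {"hand":0,"tx":0,"ty":17,"tz":0,"wx":0,"wy":0,"wz":0},
  {"hand":0,"tx":4,"ty":17,"tz":0,"wx":0,"wy":0,"wz":0},
  {"hand":0,"tx":7,"ty":15,"tz":0,"wx":0,"wy":0,"wz":0},
])

```text
clock: 7.6
eef_pos: [494.8, -62.0, 35.2]
tcp_rot: [-3.142, 0.001, -0.202]
contact_force: [-0.0, 3.4, -0.7]
opening: 0.005
grasp_force: 1.7
```

Call:
arm_command([
  {"hand":0,"tx":10,"ty":14,"tz":0,"wx":0,"wy":0,"wz":0},
  {"hand":0,"tx":12,"ty":12,"tz":0,"wx":0,"wy":0,"wz":0},
  {"hand":0,"tx":16,"ty":8,"tz":0,"wx":0,"wy":0,"wz":0},
  {"hand":0,"tx":7,"ty":3,"tz":0,"wx":0,"wy":0,"wz":0},
  {"hand":0,"tx":0,"ty":0,"tz":0,"wx":0,"wy":0,"wz":0},
])

```text
clock: 8.22
eef_pos: [532.5, -106.3, 35.2]
tcp_rot: [3.141, -0.0, -0.201]
contact_force: [-1.4, -0.2, 0.5]
opening: -0.001
grasp_force: 0.0
```

```bash
python3 snap.py w5 wrist
```

```text
8.225 [ 532.46039027 -106.3228996    35.24120656] [ 3.14149267e+00 -3.98469178e-04 -2.01314185e-01] [-1.38978476 -0.18530233  0.51629126] -0.0005046815350210248
```

View pics/w5.png

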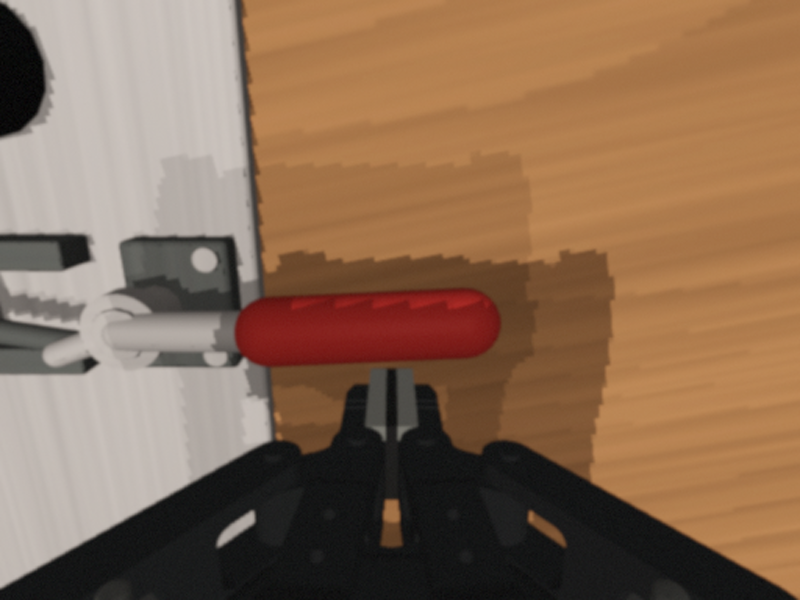

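Call:
arm_command([
  {"hand":0,"tx":-30,"ty":0,"tz":0,"wx":0,"wy":0,"wz":0},
  {"hand":0,"tx":-30,"ty":0,"tz":-30,"wx":0,"wy":0,"wz":0},
  {"hand":0,"tx":0,"ty":-20,"tz":-55,"wx":0,"wy":0,"wz":0},
  {"hand":0,"tx":0,"ty":-50,"tz":-35,"wx":0,"wy":0,"wz":0},
  {"hand":0,"tx":0,"ty":-55,"tz":-15,"wx":0,"wy":0,"wz":0},
  {"hand":0,"tx":0,"ty":-55,"tz":-10,"wx":0,"wy":0,"wz":0},
  {"hand":0,"tx":0,"ty":0,"tz":0,"wx":0,"wy":0,"wz":0},
  {"hand":0,"tx":0,"ty":0,"tz":0,"wx":0,"wy":0,"wz":0},
])

```text
clock: 9.28
eef_pos: [508.0, 82.4, 179.9]
tcp_rot: [3.141, 0.001, -0.2]
contact_force: [-0.6, 0.3, -0.3]
opening: 0.001
grasp_force: 0.0
```

```bash
python3 snap.py w6 wrist
```

```text
9.275 [508.02216176  82.42242676 179.8901714 ] [ 3.1408562e+00  1.0247435e-03 -1.9959140e-01] [-0.64345918  0.28510314 -0.32737107] 0.0007216106846354137
```

View pics/w6.png

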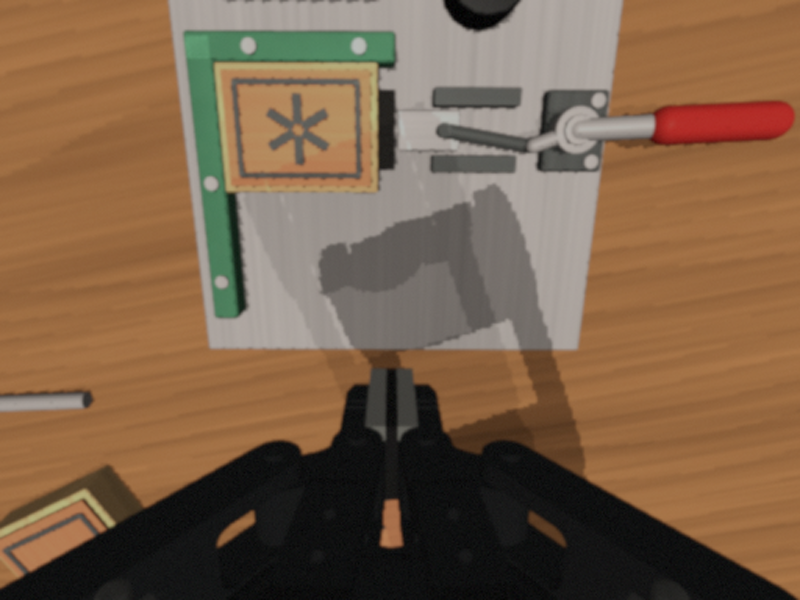

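The picture shows the block (centre 298,128) flush against both the rail and the head wall, and the foot (388,130) pressing on its end. The handle is locked along -y and the hand is clear.

```bash
python3 -c "
from rig import r
print(r.sign_off())"
```

```text
the job is handed in; nothing more can be done
None
```

I pushed the block flush against the side rail, snapped the lever into lock so the foot holds the block against the head wall, moved the hand clear and handed the job in; the last picture showed all of this, but the sign-off gave no verdict.

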